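# Rescue the dropper bottle from the lidded tool box

## Task

The amber dropper bottle was left lying among the tools in the black box and must stand upright before it leaks. Lift the clear lid off by its knob and lay it flat on the bench, take the bottle out, put it down on the bare bench and let go to get a fresh grip, then stand it upright, dropper bulb up, in the empty square well of the grey organiser. Put lid and bottle down rather than dropping them, and leave the other tools in the box and everything else on the bench where it is.

Things in the scene. Friction and masses are not known exactly. Their poses are not given: they have to be found in the camera images.
- box: Black plastic tool box, open-topped under its lid, fixed to the bench. Outside 208 (its x) x 188 (its y) x 62 mm high, walls and floor 4 mm thick, inside 200 x 180 mm. Origin: centre of the underside on the bench; z up. It stands to the left of the robot, its x roughly the world's x.
- lid: Loose clear lid on the box, 0.2 to 0.3 kg: plate 210 (its x) x 190 (its y) x 5 mm with a black knob in its middle. Under the plate a locating rim, 6 mm deep, sits inside the box walls with 2.5 mm of play. Origin: middle of the rim's lower edge, 6 mm below the plate; flat on the bench it is at z = 0. z up.
- lid_knob (a point): Centre of the top face of the lid's knob, 31 mm above the plate's upper face and 42 mm above the lid's origin. The knob's head is round, 26 mm in diameter and its upper 15 mm are the grip; a thinner neck (18 mm) lies below.
- bottle: Amber dropper bottle, 0.06 to 0.13 kg: body 33 mm in diameter, 70 mm tall, collar 24 mm to 77 mm, black bulb 13 mm to 102 mm. Origin: on its axis, 46 mm from the base; z points from base to bulb. Starts lying on the box's floor, z roughly along the box's +y, in one of 3 lanes 50 mm apart in x, 20 mm free beside its middle. On the bench it lies still, axis 16.5 mm high.
- organiser: Grey plastic bench organiser, fixed to the bench farther left than the box: block 70 (its x) x 112 (its y) x 22 mm high with an empty square bottle well at its -y end and a pocket with a round blue cap (15 mm high, does not stand out) at its +y end. Origin: centre of the underside; z up.
- well (a point): Centre of the floor of the empty well, 28.5 mm from the organiser's origin along its -y, 3 mm above the bench. The well is 45 x 45 mm inside, 19 mm deep, its axes are the organiser's.
- red_screwdriver: Red precision screwdriver, 15 mm thick, 136 mm long along its y, lying in the box. Origin: its middle, at its underside.
- syringe: Orange flux syringe, 28 x 133 mm, 17 mm thick, long along its y, lying in the box. Origin: its middle, at its underside.
- tip_cartridge: Thin grey soldering tip cartridge with a blue collar, 9 x 110 mm, lying crosswise near the box's +y wall. Origin: its middle, at its underside.
- grey_screwdriver: Dark grey precision screwdriver, 13 x 124 mm, lying crosswise near the box's +y wall. Origin: its middle, at its underside.
- microscope: Tall stereo microscope, fixed right of the box. Its head hangs at x 0.46 to 0.68, y -0.14 to 0, z 0.165 to 0.42 m and never moves: pass it close to the robot or high. The bench's front edge is at x = 0.34, its left end at y = 0.64 m; bare bench: before and left of the organiser (x below 0.6), and x 0.36 to 0.56, y -0.17 to -0.35.
- amber_tape: Loose roll of amber tape, 67 mm in diameter, 12 mm high, lying flat on the bench to the robot's right. Origin: centre of its underside.
- marker: Loose white and blue marker pen, 135 x 17 mm, lying on the bench behind the box. Origin: its middle, at its underside.

How it is judged:
By the outcome, as a careful person would: the job done as asked, in the order asked, and still so for the second after the job is handed in, with the robot touching nothing.
It also fails if it takes over 70 s, if anything falls off the work surface, if the arm or the gripper's body presses on something with over 40 N, if the wrist force passes 120 N, or if a joint passes its speed limit or range.

## Robot

A 6-joint arm with a two-finger parallel gripper is mounted at the origin on a cart in front of the work surface, level with it; the furniture and walls round the work are solid. World frame = base frame: x ahead of the robot, y to its left, z up, the work surface at z = 0. Lengths are in mm, angles in degrees, forces in N, time in s.
With the tool pointing down it reaches from about 375 to 900 mm from the base axis. Payload 3.1 kg.
Tool frame: the origin (TCP) lies midway between the tips of the shut fingers; the grasp point (between the pads) lies 19 mm behind it; z points along the fingers, y is the line along which they close (so a half turn about z gives the same grasp; the last joint's range is limited). The gripper opens to 87 mm and grips with 3 to 60 N. Pads are 19 mm wide; open, the fingers measure 117 mm over their backs; the gripper's body (75 mm by 190 mm) begins 51 mm behind the grasp point.
Start: joints at [54.517, 30.224, 82.088, -0, 67.689, -10.227], TCP at [266.622, 565.251, 222.548] pointing down, gripper open.
Joint ranges: [-176.69, 176.69], [-43.24, 126.21], [12.49, 139.97], [-82, 262], [0, 151.66], [-163.58, 163.58]. Speed limits (degrees/s): [159.86, 159.86, 180, 180, 180, 180].

## Interface

Orientations are given as a 3x3 rotation matrix whose columns are the frame's x, y, z axes.
In Python, from cell import bot gives the robot as it stands. Calls block until the motion is done:
- bot.movep(position, orientation): joint-space move of the TCP to a pose.
- bot.move_linear(position, frame=None, speed=150): straight line of the TCP; frame=None keeps the orientation; speed is the mean speed in mm/s.
- bot.movej(angles): joint-space move.
- bot.release() and bot.close_gripper(): open the fingers fully, or close them until they stop; the grip force is fixed at half the most.
- bot.wait(seconds).
- bot.inverse_kinematics(position, orientation): joint angles nearest the present ones, or None.
- bot.sense(): the state.
- bot.grab_frame(name): name is "side" or "top"; returns (picture, depth): 384x512x3 uint8, red, green, blue; 384x512 float32, mm along the optical axis (not along the pixel's ray), 0 where there is no reading.
- bot.camera_model(name): a dict with "mtx" (3x3 intrinsics, pixels), "dist_coeffs" ([k1, k2, p1, p2, k3] as OpenCV has them; the pictures are not rectified), "rvec" (rotation vector, rad) and "tvec" (3), from world to camera coordinates, as OpenCV has them. Camera axes: x right, y down, z forward; pixel columns grow to the right and rows downward; lengths in mm; the calibration is good to about 2 mm. A picture is of the moment at which its call begins. camera_model takes no time and is no camera call.
A pose or a line that the arm cannot do raises bot.MotionError and nothing moves.
- bot.finish_job(): hands the job in; it is judged then, once.
The state is a dict: "time_s": time; "q": joint angles; "joint_vel": joint speeds; "joint_torque": joint torques, N m; "tool_pos": TCP position; "orientation": TCP orientation; "wrist_force": force on the tool from outside, world axes, zero at the start; "ft_torque": the same for the moment, N m; "width": finger opening in mm; "grip_force": force on a finger pad.
Only numpy, scipy, OpenCV 4.12 (cv2) and the standard library are available. Lean on these libraries where they do the work, as an engineer would, in place of code of your own. Each camera call takes 0.05 s, during which the arm holds its last target. There are 200 camera calls.

## Working session

There is one attempt and no reset: what is moved stays moved. The work goes in short steps, each a Python script; the robot and the scene stay as the last script left them, time stands still between calls to the robot, and variables do not carry over. Pictures are saved under pics/ and viewed, at most 10 in all, crops included, and the job is handed in when it is done.

```bash
ls; mkdir -p pics
python3 - <<'E'
from cell import bot
import cv2,numpy as np
for n in("top","side"):
    p,d=bot.grab_frame(n); cv2.imwrite(f"pics/{n}0.png",p[:,:,::-1]); np.save(f"{n}0.npy",d)
    m=bot.camera_model(n); R=cv2.Rodrigues(np.array(m["rvec"],float))[0]; print(n,m["mtx"],m["dist_coeffs"],(-R.T@np.array(m["tvec"]).ravel()).round(),R.round(2).tolist())
print(bot.sense())
E
```

```text
pics
top [[450.09286736   0.         257.00013611]
 [  0.         450.09286736 192.68994724]
 [  0.           0.           1.        ]] [-0.1512553  0.         0.         0.         0.       ] [ 341.  -29. 1379.] [[0.0, -1.0, 0.0], [-0.98, -0.01, -0.19], [0.19, -0.0, -0.98]]
side [[494.25236195   0.         270.10894659]
 [  0.         494.25236195 192.15825656]
 [  0.           0.           1.        ]] [-0.10993675  0.          0.          0.          0.        ] [  259. -1047.  1038.] [[0.96, -0.28, 0.01], [-0.18, -0.63, -0.75], [0.22, 0.72, -0.66]]
{'time_s': 0.1, 'q': array([ 5.45151428e+01,  3.02733796e+01,  8.21496729e+01, -1.52009839e-03,
        6.76894990e+01, -1.02281477e+01]), 'joint_vel': array([-0.12348261, -0.02628055, -0.14872973,  0.11852667,  0.03524658,
       -0.04011683]), 'joint_torque': array([-3.16864616e-04, -4.40983057e+01, -1.77151537e+01,  6.34827325e-02,
        5.34437061e-02, -4.51176606e-05]), 'tool_pos': array([266.26715482, 564.70712869, 221.6687909 ]), 'orientation': array([[-9.04409312e-01,  4.26664436e-01, -1.12032096e-03],
       [ 4.26665783e-01,  9.04407931e-01, -1.61379321e-03],
       [ 3.24678992e-04, -1.93753223e-03, -9.99998070e-01]]), 'wrist_force': array([ 0.29690661, -0.26132921,  0.21652503]), 'ft_torque': array([ 0.03793856, -0.02610125, -0.00858507]), 'grip_force': 0.0, 'width': 87.32103610603698}
```

View pics/top0.png

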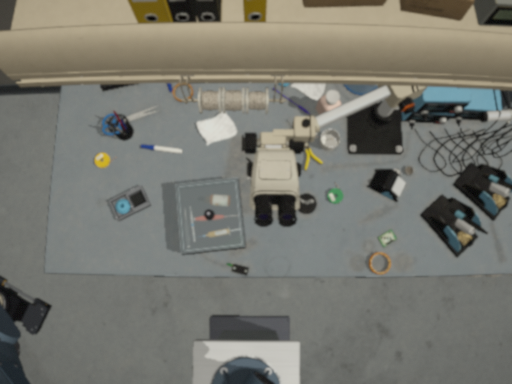

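View pics/side0.png

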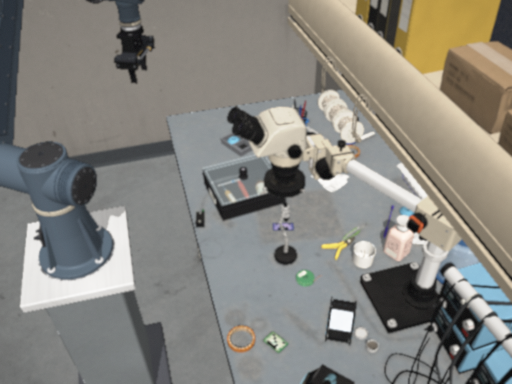

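The top view shows the box around (210,215) with its knob at (209,214). The organiser is at (128,203), its blue cap at (124,206) and its dark well at about (137,197). I'll zoom in next and write helpers.

```bash
cat > h.py <<'E'
from cell import bot
import cv2,numpy as np
def cam(n):
    m=bot.camera_model(n); R=cv2.Rodrigues(np.array(m["rvec"],float))[0]
    return np.array(m["mtx"]),np.array(m["dist_coeffs"]),R,np.array(m["tvec"],float).ravel()
def px2w(n,uv,z):
    K,D,R,t=cam(n); uv=np.array(uv,float).reshape(-1,1,2)
    r=np.c_[cv2.undistortPoints(uv,K,D)[:,0],np.ones(len(uv))]@R
    c=-R.T@t; return c+r*((z-c[2])/r[:,2])[:,None]
def w2px(n,P):
    K,D,R,t=cam(n); return cv2.projectPoints(np.array(P,float).reshape(-1,1,3),cv2.Rodrigues(R)[0],t,K,D)[0][:,0]
def shot(n,name,box=None,s=1):
    p,d=bot.grab_frame(n); save(p,name,box,s); return p,d
def save(p,name,box=None,s=1):
    if box: p=p[box[1]:box[3],box[0]:box[2]]
    cv2.imwrite(f"pics/{name}.png",cv2.resize(p[:,:,::-1],None,fx=s,fy=s,interpolation=cv2.INTER_CUBIC))
E
python3 - <<'E'
from h import *
a=cv2.imread("pics/top0.png")[:,:,::-1]; b=cv2.imread("pics/side0.png")[:,:,::-1]
a=a[170:280,95:255]; b=b[125:235,190:310]
a=cv2.resize(a,(800,550),interpolation=cv2.INTER_CUBIC)
save(a,"topc"); 
save(b,"sidec",None,5)
E
```

```text
(no output)
```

View pics/topc.png

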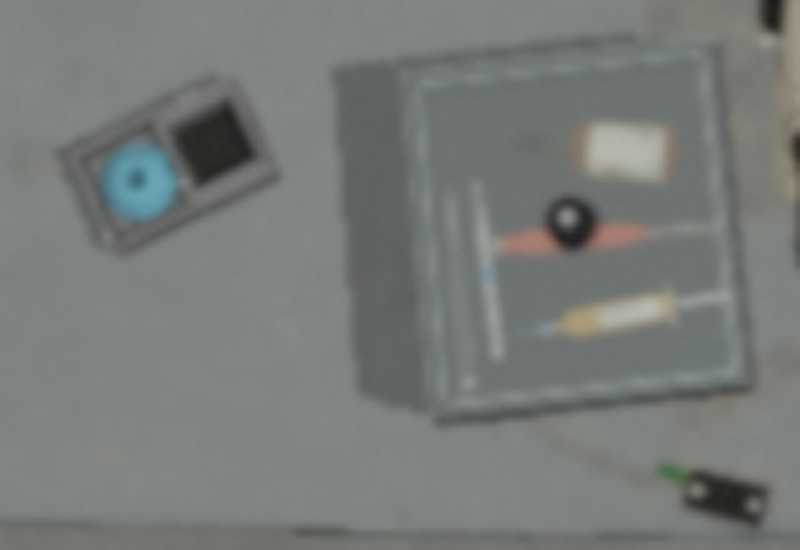

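View pics/sidec.png

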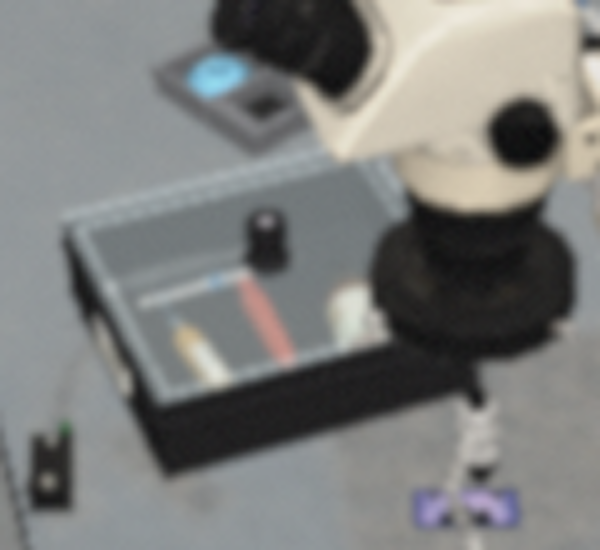

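Run:
```python
from h import *
np.set_printoptions(precision=1,suppress=True)
f=lambda L:[( 95+(u+.5)/5-.5,170+(v+.5)/5-.5) for u,v in L]
g=lambda L:[( 190+(u+.5)/5-.5,125+(v+.5)/5-.5) for u,v in L]
print("lid",P:=px2w("top",f([(405,62),(715,42),(750,382),(437,415)]),67),P.mean(0))
O=px2w("top",f([(58,152),(222,75),(282,178),(118,255)]),22);print("org",O,O.mean(0))
for a,b in((0,1),(1,2),(2,3),(3,0)):
    e=O[b]-O[a];print(np.hypot(*e[:2]),np.degrees(np.arctan2(e[1],e[0])))
print("wellrim dark",px2w("top",f([(215,142)]),3), "cap",px2w("top",f([(140,181)]),15))
print("knob",px2w("top",f([(571,222)]),103),px2w("side",g([(266,218)]),103))
print("bottle label L/R",px2w("top",f([(580,150),(675,153),(540,140)]),20.5+8))
for n,c in(("top",(572,222)),("side",(266,218))):
    im=cv2.imread(f"pics/{n}0.png"); m=(im.max(2)<70).astype(np.uint8)
    k,l,s,ce=cv2.connectedComponentsWithStats(m)
    uv=(f if n=="top" else g)([c])[0]
    i=l[int(uv[1])+1 if n=="top" else int(uv[1]),int(uv[0])]; print(n,uv,s[i],ce[i])
```

```text
lid [[620.5 213.7  67. ]
 [633.6  27.9  67. ]
 [431.2   5.1  67. ]
 [410.5 187.4  67. ]] [523.9 108.5  67. ]
org [[572.1 438.9  22. ]
 [621.4 336.9  22. ]
 [556.8 295.8  22. ]
 [508.1 396.6  22. ]] [564.6 367.   22. ]
113.25323693259065 -64.19254660543923
76.58916152809209 -147.4886741307264
111.96534002698698 115.83029626148864
76.79440895363098 33.461809314849354
wellrim dark [[582.4 344.2   3. ]] cap [[555.4 387.4  15. ]]
knob [[519.5 107.6 103. ]] [[520.8 110.2 103. ]]
bottle label L/R [[574.3 111.1  28.5]
 [572.8  53.1  28.5]
 [580.4 135.8  28.5]]
top (209.0, 214.0) [     0      0    512    384 180204] [252.9 191.9]
side (242.8, 168.2) [     0      0    512    384 178719] [253.4 190.8]
```

```bash
cat >> h.py <<'E'
np.set_printoptions(precision=1,suppress=True)
def down(a,tilt=0,az=0):
    """tool y at azimuth a; wrist then leant by tilt deg towards azimuth az"""
    a=np.radians(a); y=np.array([np.cos(a),np.sin(a),0]); z=np.array([0,0,-1.]); R=np.c_[np.cross(y,z),y,z]
    az=np.radians(az); ax=np.radians(tilt)*np.array([-np.sin(az),np.cos(az),0])
    return cv2.Rodrigues(ax)[0]@R
def st(*k):
    s=bot.sense(); print(*[f"{i}={np.array(s[i]).round(1)}" for i in ("time_s","tool_pos","wrist_force","width","grip_force")+k])
E
python3 - <<'E'
from h import *
bot.movep([520,230,260],down(6)); st("q")
p,d=shot("side","s1",(0,0,330,240),2.4)
E
```

```text
time_s=1.7 tool_pos=[519.5 230.9 259.9] wrist_force=[-0.4 -0.2 -0.7] width=87.0 grip_force=0.0 q=[12.7 23.4 87.8  0.  68.8  6.6]
```

View pics/s1.png

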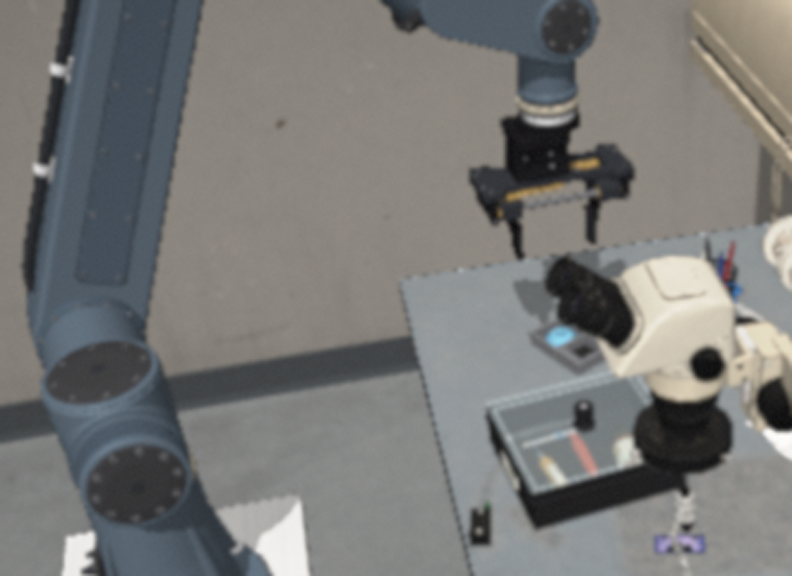

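The wrist joint is well above the scope, and its forearm lies in the tool's plane. The knob (px ~(243,168) full frame) is clear, so I'm going for the lid.

Run:
```python
from h import *
R=down(6)
bot.movep([521,110,180],R); bot.move_linear([521,110,73],R,speed=120); st()
bot.close_gripper(); st()
bot.move_linear([521,110,90],R,speed=50); st()
bot.move_linear([521,110,190],R,speed=150); st("ft_torque")
bot.move_linear([505,300,190],R,speed=250)
shot("side","s2",(100,60,340,240),3.3)
shot("top","t2"); st("ft_torque")
```

```text
time_s=3.4 tool_pos=[521.7 110.2  73.7] wrist_force=[ 0.  -0.   0.1] width=87.0 grip_force=0.0
time_s=4.4 tool_pos=[521.1 110.   73. ] wrist_force=[-0.8 -0.4 -1. ] width=24.9 grip_force=30.0
time_s=4.9 tool_pos=[521.2 110.   90.4] wrist_force=[-0.9 -0.1 -1.9] width=24.8 grip_force=30.0
time_s=5.7 tool_pos=[520.1 110.  189.2] wrist_force=[ 0.1  0.6 -2.2] width=24.7 grip_force=30.0 ft_torque=[-0.1 -0.  -0. ]
time_s=6.8 tool_pos=[505.1 298.4 189.7] wrist_force=[ 0.4  0.4 -2.1] width=24.6 grip_force=30.0 ft_torque=[-0.1  0.1  0. ]
```

View pics/s2.png

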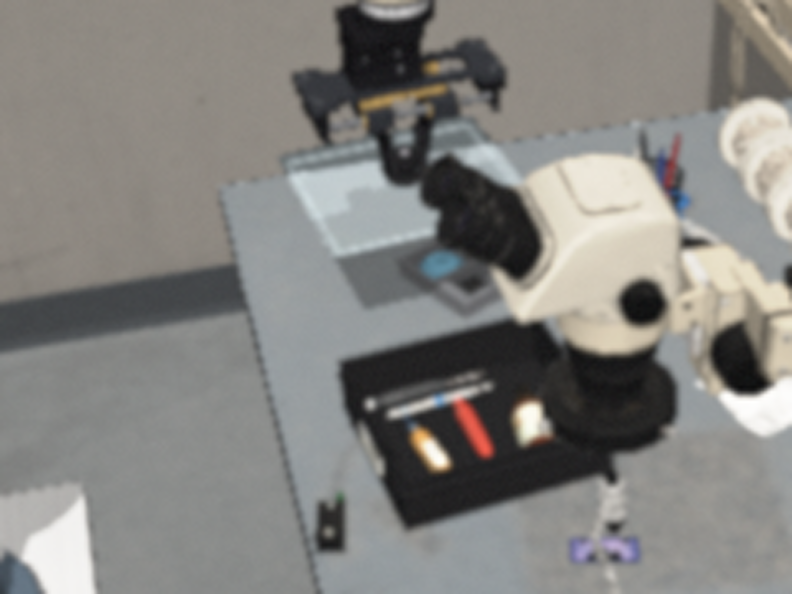

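Run:
```python
from h import *
R=down(0)
bot.movep([460,540,150],R); bot.move_linear([460,540,24],R,speed=120)
f0=bot.sense()["wrist_force"][2]; z=24
while z>12:
    z-=1.; bot.move_linear([460,540,z],R,speed=15)
    if bot.sense()["wrist_force"][2]-f0>2.5: break
st(); bot.release(); bot.move_linear([460,540,z+50],R,speed=100); st()
bot.movep([430,540,300],R); st()
shot("top","t3"); p,d=shot("side","s3")
a=cv2.imread("pics/t3.png")[170:275,40:250]; cv2.imwrite("pics/t3c.png",cv2.resize(a,(798,399),interpolation=cv2.INTER_CUBIC))
```

```text
time_s=10.9 tool_pos=[460.1 540.1  17. ] wrist_force=[-0.6 -0.9  4.4] width=24.9 grip_force=30.0
time_s=12.8 tool_pos=[459.9 540.   66.5] wrist_force=[-0.1 -0.2  0.2] width=87.0 grip_force=0.0
time_s=13.7 tool_pos=[429.3 539.2 297.5] wrist_force=[-0.3  0.2  0.9] width=86.8 grip_force=0.0
```

View pics/t3c.png

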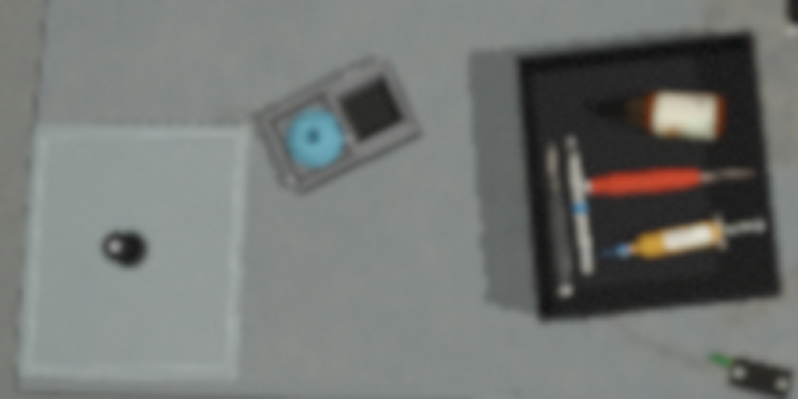

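The lid is flat at the left, clear of the organiser. In the crop, the bottle lies in the far lane with its base at about (725,113), the red handle ends at about (702,180), and the syringe is at the near side. I'll measure these in the box frame.

Run:
```python
from h import *
im=cv2.imread("pics/t3.png"); p,d=bot.grab_frame("top"); im=p[:,:,::-1].copy()
K,D,R,t=cam("top")
# full XYZ map from depth
v,u=np.mgrid[170:275,90:260]; uv=np.stack([u,v],-1).reshape(-1,1,2).astype(float)
r=np.c_[cv2.undistortPoints(uv,K,D)[:,0],np.ones(len(uv))]; dd=d[170:275,90:260].ravel()
W=((r*dd[:,None]-t)@R).reshape(105,170,3)
hsv=cv2.cvtColor(im,cv2.COLOR_BGR2HSV)[170:275,90:260].astype(int); H,S,V=hsv[...,0],hsv[...,1],hsv[...,2]
def rep(n,m,z,area):
    m=m.astype(np.uint8); m[:area[1]]=0;m[area[3]:]=0;m[:,:area[0]]=0;m[:,area[2]:]=0
    c=np.argwhere(m)[:,::-1]+[90,170]; P=px2w("top",c,z)[:,:2]; mu,ev=cv2.PCACompute(P,mean=None)
    q=(P-mu)@ev.T; print(n,len(c),"mean",mu,"axis az",np.degrees(np.arctan2(ev[0,1],ev[0,0])),"ext",q.min(0),q.max(0),"y",P[:,1].min(),P[:,1].max(),"medz",np.median(W[m>0][:,2]))
# crop coords here: full-(90,170)
rep("bottle",(V>75)&((H<25)|(V>140)),21,(112,22,145,38))
rep("redhandle",((H<8)|(H>172))&(S>110)&(V>90),11,(90,35,145,60))
rep("syringe",(V>90),12,(105,55,145,70))
rep("well",(V<60),3,(30,5,65,45)); rep("cap",(H>90)&(H<110)&(S>80)&(V>100),15,(10,10,60,60))
# heights: print depth z maps over box at rows across
for y in (60,70,80,100):
  s=(abs(W[...,1]-y)<2.5)&(W[...,0]>400)&(W[...,0]<660)
  o=np.argsort(W[s][:,0]); print(y,[(int(a),int(b)) for a,b in W[s][o][:,[0,2]][::2]])
```

```text
bottle 228 mean [[576.   84.3]] axis az 87.8909154118916 ext [-32.  -19.1] [30.2 18. ] y 52.32033252066946 114.02497634875294 medz 34.31093549750994
redhandle 173 mean [[522.3 113.9]] axis az 95.56320041846685 ext [-43.7  -9.9] [43.2  9.8] y 70.51582738660204 156.69696628825392 medz 15.554808162437991
syringe 201 mean [[475.1  89.4]] axis az 100.21645143330079 ext [-51.4 -11.3] [70.8 13.6] y 39.25004201979734 158.37081063768852 medz 17.27336411926737
well 129 mean [[581.2 344.8]] axis az 110.69478679944935 ext [-19.2 -18.5] [19.9 19.6] y 323.2440299895641 365.7720304235269 medz 4.390067047987732
cap 161 mean [[554.2 387.6]] axis az 52.17477394458929 ext [-22.1 -20.8] [22.5 21.6] y 366.4051212292739 408.87196929819333 medz 15.016129902677179
60 [(402, -2), (408, -1), (414, 0), (420, -5), (423, 48), (425, 61), (438, 3), (444, 4), (447, -1), (450, 1), (453, 4), (459, 8), (462, 2), (465, 4), (469, 2), (471, 6), (476, 24), (482, 16), (490, 6), (493, 1), (499, 7), (502, 5), (505, 2), (508, 5), (511, 4), (515, 3), (517, 8), (520, 6), (524, 5), (526, 14), (529, 11), (533, 3), (537, 2), (539,
[... 1695 characters left out ...]
27, 64), (628, 61), (631, 61), (648, -1), (654, 2)]
100 [(401, 7), (404, 3), (410, 1), (416, 4), (417, 47), (419, 55), (429, 0), (434, 5), (441, -1), (444, -1), (450, 5), (453, 1), (459, 6), (464, 16), (467, 14), (470, 20), (476, 19), (483, 9), (486, 10), (489, 6), (492, 8), (495, 7), (499, 6), (502, 7), (505, 6), (508, 3), (511, 9), (514, 9), (516, 13), (518, 21), (522, 18), (525, 14), (533, 4), (536, 3), (542, 3), (545, 6), (549, 3), (555, 5), (557, 9), (560, 27), (562, 0), (566, 32), (570, 42), (574, 38), (581, 35), (586, 38), (591, 30), (599, 5), (602, 4), (608, 6), (612, 2), (617, 6), (623, 67), (624, 50), (625, 17), (625, 1), (627, 64), (643, 4), (647, 1), (651, 0), (654, 2), (657, 2)]
```

Run:
```python
from h import *
R=down(0,8,90)
bot.movep([563,140,240],R)
bot.move_linear([563,61,130],R,speed=200)
bot.move_linear([563,61,60],R,speed=100); st()
bot.move_linear([563,61,16.5],R,speed=60); st()
bot.close_gripper(); st()
bot.move_linear([563,61,40],R,speed=50); st("ft_torque")
shot("side","s4",(190,120,310,240),5); shot("top","t4",(170,190,255,265),8)
```

```text
time_s=17.1 tool_pos=[563.5  61.1  60.4] wrist_force=[-0.  -1.2  0.5] width=86.7 grip_force=0.0
time_s=18.0 tool_pos=[563.2  61.   16.5] wrist_force=[-0.5 -0.5 -0.2] width=87.2 grip_force=0.0
time_s=18.9 tool_pos=[563.1  61.   16.5] wrist_force=[-0.5 -1.  -0. ] width=32.7 grip_force=28.6
time_s=19.5 tool_pos=[563.1  61.   40.3] wrist_force=[-0.7  0.3 -0.8] width=33.0 grip_force=28.6 ft_torque=[-0.  0.  0.]
```

View pics/s4.png

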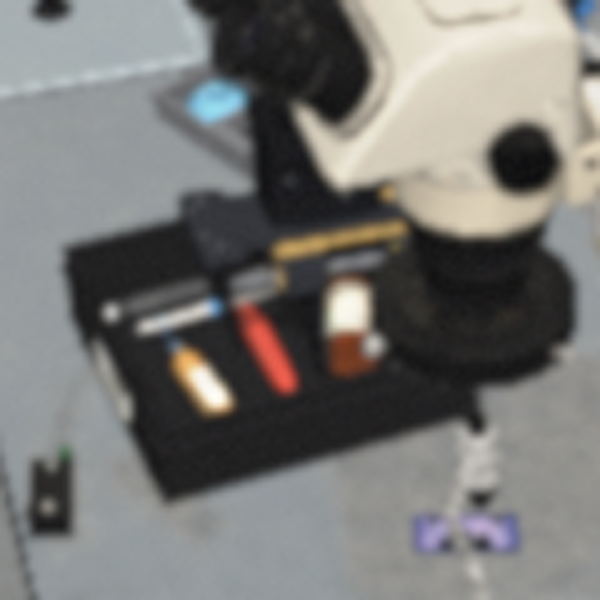

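The bottle is held by its base end and lifted; the tools look undisturbed. I'll check reachability of the put-down, regrasp and upright poses before going on.

```bash
cat >> h.py <<'E'
def up(h,al):
    """tool heading azimuth h, pointing al deg below horizontal; tool y azimuth h-90 (as lying grasp with bulb at azimuth h)"""
    h=np.radians(h);al=np.radians(al); z=np.array([np.cos(al)*np.cos(h),np.cos(al)*np.sin(h),-np.sin(al)]); y=np.array([np.sin(h),-np.cos(h),0])
    return np.c_[np.cross(y,z),y,z]
E
python3 - <<'E'
from h import *
L0=np.array([415,300.]);W=np.array([581.5,344.5])
for h in (15,25,30,40,50):
  for al in (30,45):
    G=lambda P,R,x=0:bot.inverse_kinematics(np.array(P)+ (19+x)*R[:,2],R)
    b=np.array([np.cos(np.radians(h)),np.sin(np.radians(h)),0])
    A=down(h-90,8,h); B=down(h-90,al,h); C=up(h,al)
    print(h,al,G([*L0,30],A),G([*L0+28*b[:2],17],B),G([*L0,150],B),G([*L0,200],C),G([*W,46],C),G([*W,46],C,-100))
E
```

```text
15 30 [ 22.7  43.7 101.2   1.6  43.1  96.5] [21.2 53.4 82.   3.2 74.4 94.5] [21.5 41.  84.5  3.3 84.4 95.3] [ 31.2  37.2 138.4 197.   55.7 -91.5] [ 24.8  57.3 115.9 190.6  53.3 -91.4] [ 27.3  52.9 128.2 192.1  61.1 -89.7]
15 45 [ 22.7  43.7 101.2   1.6  43.1  96.5] [20.7 60.1 72.   4.  92.7 94.2] [ 20.9  48.   76.3   4.3 100.5  95. ] [  28.9   25.3  129.9  207.4   21.6 -105.8] [ 23.9  49.5 110.9 194.5  25.8 -96.8] [ 25.4  39.8 120.  197.4  25.3 -98.4]
25 30 [ 23.5  43.7 100.9  -0.3  43.4  88.7] [23.8 53.7 81.  -0.6 75.2 89.1] [23.7 41.3 83.6 -0.6 85.1 88.9] None [ 18.9  57.6 117.7 173.6  55.3 -89.4] [ 17.3  54.2 131.3 172.7  65.4 -90.8]
25 45 [ 23.5  43.7 100.9  -0.3  43.4  88.7] [23.9 60.5 70.7 -0.8 93.8 89.1] [ 23.8  48.4  75.1  -0.9 101.4  89. ] [ 22.2  24.9 132.1 174.7  22.  -87.1] [ 19.5  49.5 112.2 171.4  26.8 -86.2] [ 18.5  39.6 122.1 169.9  26.9 -85.5]
30 30 [ 23.8  43.7 100.9  -1.2  43.4  84.8] [25.  53.8 80.8 -2.6 75.3 86.3] [24.8 41.4 83.4 -2.6 85.1 85.7] None [ 16.   57.7 117.9 165.3  55.7 -88.7] [ 12.3  54.4 131.8 163.2  65.9 -92. ]
30 45 [ 23.8  43.7 100.9  -1.2  43.4  
[... 341 characters left out ...]
[  3.2  53.8 130.4 144.5  63.4 -92.8]
40 45 [ 24.6  43.7 100.8  -3.1  43.2  77. ] [28.5 60.7 70.2 -8.1 93.5 81.4] [ 28.1  48.6  74.7  -8.5 100.9  79.9] [ 12.2  24.7 132.9 133.2  26.9 -66.9] [ 13.2  49.5 111.9 139.5  29.3 -72.9] [  8.6  39.7 121.6 133.1  30.3 -70.6]
50 30 [ 25.3  43.7 101.   -4.9  42.7  69.1] [ 30.   53.7  81.3 -10.3  73.8  75.4] [ 29.1  41.2  83.9 -10.3  83.4  72.9] None [  5.8  57.2 114.8 132.1  54.5 -83.2] [ -3.6  52.4 126.4 125.8  59.3 -88.8]
50 45 [ 25.3  43.7 101.   -4.9  42.7  69.1] [ 31.6  60.4  71.  -12.9  92.   76.3] [ 30.9  48.3  75.4 -13.6  99.3  74. ] [  6.6  25.  131.6 111.3  31.4 -58.3] [  9.7  49.6 110.1 119.6  31.8 -64.7] [  3.4  39.8 118.8 110.8  33.3 -61.2]
```

Run:
```python
from h import *
h=30; R0=down(0,8,90); R=down(h-90,8,h)
bot.move_linear([563,61,150],R0,speed=150)
bot.move_linear([540,160,190],R0,speed=200)
bot.movep([385,280,130],R); bot.move_linear([385,280,22],R,speed=120); st()
f0=bot.sense()["wrist_force"][2]; z=22
while z>11.5:
    z-=.75; bot.move_linear([385,280,z],R,speed=15)
    if bot.sense()["wrist_force"][2]-f0>2: break
st("ft_torque"); bot.wait(.2); bot.release(); bot.wait(.3); bot.move_linear([385,280,90],R,speed=100)
bot.movep([330,330,260],R); st()
p,d=shot("top","t5"); q,_=shot("side","s5",(130,100,330,240),4)
a=cv2.resize(p[195:280,60:260],(800,340),interpolation=cv2.INTER_CUBIC); save(a,"t5c")
```

```text
time_s=23.4 tool_pos=[385.5 280.2  22.4] wrist_force=[ 0.8  0.2 -0.3] width=32.5 grip_force=28.6
time_s=26.6 tool_pos=[384.9 280.   12.5] wrist_force=[-1.1 -0.8  2.7] width=32.9 grip_force=28.7 ft_torque=[-0.1  0.2 -0. ]
time_s=30.0 tool_pos=[329.6 329.4 258.8] wrist_force=[-0.4 -0.5 -0.8] width=87.1 grip_force=0.0
```

View pics/t5c.png

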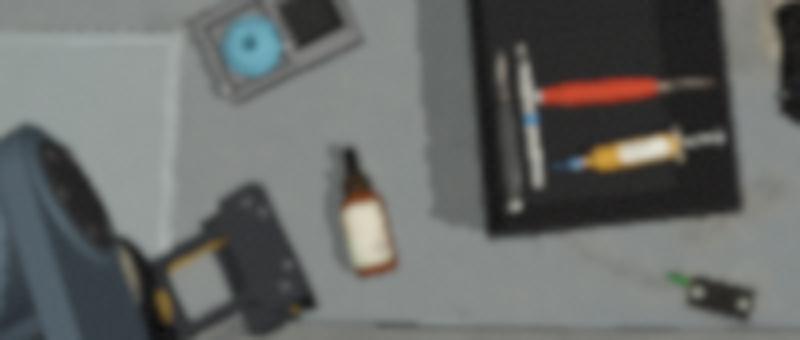

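The bottle lies on the bare bench with its base at about (154,262) and bulb tip at about (146,232) in the full frame. Its direction is nearer +x than commanded, so I'll measure it.

Run:
```python
from h import *
p=cv2.imread("pics/t5.png"); hsv=cv2.cvtColor(p,cv2.COLOR_BGR2HSV).astype(int); H,S,V=hsv[...,0],hsv[...,1],hsv[...,2]
m=np.zeros(V.shape,bool); a=(slice(228,268),slice(142,163))
m[a]=(((H<25)&(S>60))|(V>165)|(V<75))[a]
c=np.argwhere(m)[:,::-1].astype(float); P=px2w("top",c,18)[:,:2]
mu,ev=cv2.PCACompute(P,mean=None); e=ev[0]*np.sign(ev[0,0]); q=(P-mu)@e; s=(P-mu)@[-e[1],e[0]]
print(len(c),"az",np.degrees(np.arctan2(e[1],e[0])),"base",mu+e*q.min(),"tip",mu+e*q.max(),q.max()-q.min())
for lo in range(int(q.min()),int(q.max()),10):
    k=(q>=lo)&(q<lo+10); print(lo,s[k].min().round(1),s[k].max().round(1),s[k].mean().round(1))
print("side check base/tip px", w2px("side",[[*(mu+e*q.min())[0],16.5],[*(mu+e*q.max())[0],16.5]]))
```

```text
234 az 16.745795773960936 base [[380.6 280. ]] tip [[473.6 308. ]] 97.2046860238961
-41 -14.8 14.1 -1.6
-31 -11.2 14.0 1.2
-21 -12.7 13.3 0.4
-11 -12.8 14.0 0.4
-1 -13.6 13.9 0.6
9 -14.4 13.9 -0.8
19 -10.0 13.1 0.0
29 -6.3 7.1 0.6
39 -5.6 4.9 -0.2
49 -4.9 1.9 -1.7
side check base/tip px [[190.8 165.6]
 [216.2 156.1]]
```

View pics/s5.png

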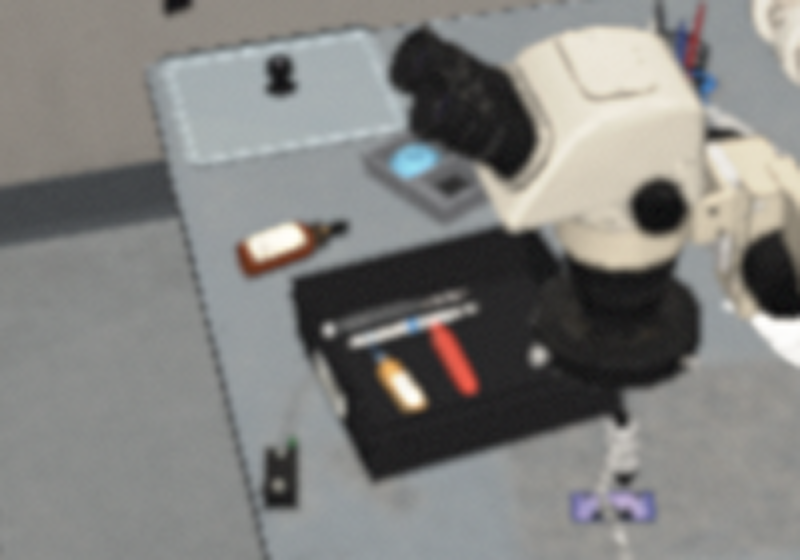

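Run:
```python
from h import *
al=40; R=down(17-90,al,17); z=R[:,2]; T=np.array([418.2,291.4,16.5])+11*z
print(T,z)
bot.movep(T-np.array([0,0,-200]),R); bot.move_linear(T-90*z,R,speed=220); bot.move_linear(T,R,speed=100); st()
bot.close_gripper(); st()
bot.move_linear(T+[0,0,25],R,speed=60); st("ft_torque")
shot("side","s6",(130,100,330,240),4);
```

```text
[411.4 289.3   8.1] [-0.6 -0.2 -0.8]
time_s=32.5 tool_pos=[412.3 289.6   8.4] wrist_force=[-0.6 -0.4 -0.2] width=87.2 grip_force=0.0
time_s=33.4 tool_pos=[411.4 289.3   8.1] wrist_force=[-0.2 -1.1  0.3] width=31.3 grip_force=29.9
time_s=34.0 tool_pos=[411.7 289.4  33.5] wrist_force=[-1.   0.6 -1.3] width=31.4 grip_force=29.9 ft_torque=[ 0.1 -0.3 -0. ]
```

View pics/s6.png

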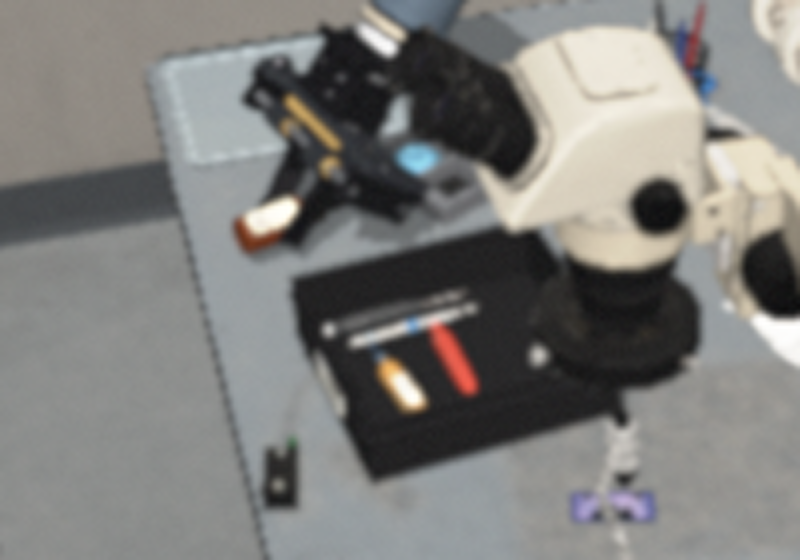

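I've now viewed 11 pictures, one over the limit of 10. I'll rely on numbers only from here.

Run:
```python
from h import *
al=40; R=down(17-90,al,17); C=up(30,al)
x=bot.sense()["tool_pos"]; bot.move_linear([430,300,300],R,speed=200)
qa=bot.sense()["q"]
P=np.array([500,300,300.])
qc=bot.inverse_kinematics(P,C); print(qa,qc)
if qc is None: raise SystemExit
m1=np.array(qc); m1[3:]=[qa[3],1,qa[5]]
m2=np.array(qc); m2[4]=1; m2[5]=qa[5]-(qc[3]-qa[3])
print(m1,m2)
for q in (m1,m2,qc): bot.movej(q); st("q")
# look: amber/label pixels in side view near the bottle, and in top view
G=P-11*C[:,2]
for n in("side","top"):
    p,_=shot(n,"u1"+n); c=w2px(n,[G+[0,0,-42],G,G+[0,0,60]]); print(n,"expected base,grip,tip",c.round())
    hsv=cv2.cvtColor(p,cv2.COLOR_RGB2HSV).astype(int); H,S,V=hsv[...,0],hsv[...,1],hsv[...,2]
    lo=np.maximum(c.min(0)-30,0).astype(int);hi=(c.max(0)+30).astype(int); a=(slice(lo[1],hi[1]),slice(lo[0],hi[0]))
    for nm,m in(("amber",(H<14)&(S>110)&(V>50)),("label",(V>150)&(S<60)&(H<35))):
        i=np.argwhere(m[a])[:,::-1]+lo
        if len(i): print(nm,len(i),"u",np.percentile(i[:,0],[2,50,98]),"v",np.percentile(i[:,1],[2,50,98]))
```

```text
[ 21.1  37.2  67.6   2.9 115.3  94.4] [ 13.1  12.3 121.2  99.7  13.1 -21. ]
[ 13.1  12.3 121.2   2.9   1.   94.4] [ 13.1  12.3 121.2  99.7   1.   -2.3]
time_s=37.3 tool_pos=[510.  232.7 282.2] wrist_force=[ 0.4  0.2 -1. ] width=31.2 grip_force=29.9 q=[ 13.1  12.3 121.1   2.9   1.1  94.4]
time_s=38.8 tool_pos=[512.7 238.3 286.8] wrist_force=[-0.1  0.  -1.5] width=31.4 grip_force=29.9 q=[ 13.1  12.3 121.2  99.6   1.   -2.3]
time_s=39.2 tool_pos=[500.2 299.2 299.7] wrist_force=[-0.1  0.8 -0.2] width=31.5 grip_force=29.9 q=[ 13.1  12.3 121.2  99.6  12.9 -20.8]
side expected base,grip,tip [[218.  93.]
 [217.  81.]
 [216.  63.]]
label 7 u [185. 185. 186.] v [55.1 57.  58.9]
top expected base,grip,tip [[128. 215.]
 [123. 213.]
 [116. 209.]]
amber 33 u [117.6 125.  128. ] v [208.6 215.  217. ]
```

Run:
```python
from h import *
p=cv2.imread("pics/u1side.png")[:,:,::-1]; d=bot.grab_frame("side")[1]
K,D,R,t=cam("side")
for v in range(52,108,3): print(v,' '.join('%3d,%3d,%3d'%tuple(p[v,u]) for u in range(202,236,3)))
v,u=np.mgrid[50:112,195:240]; uv=np.stack([u,v],-1).reshape(-1,1,2).astype(float)
r=np.c_[cv2.undistortPoints(uv,K,D)[:,0],np.ones(len(uv))]
W=((r*d[50:112,195:240].reshape(-1,1)-t)@R).reshape(62,45,3)
for i in range(2,62,4): print(50+i,[tuple(W[i,j].round().astype(int)) for j in range(7,41,4)])
```

```text
52 143,138,130 141,137,129 142,137,129 143,137,131 142,137,130 144,138,131 144,138,131 143,138,131 142,137,130 143,137,130 143,138,131 143,138,131
55 142,138,130 140,136,128 142,137,130 142,137,130 144,140,132 144,139,131 145,139,132 142,137,130 142,138,131 142,137,130 141,137,130 143,138,130
58 129,124,116 145,140,132 143,138,130 143,138,130 142,138,130 144,139,132 146,140,133 143,138,131 144,138,131 144,138,130 143,138,132 143,138,131
61 155,136,105 127,123,117 144,139,132 142,138,130 141,137,130 143,137,130 144,138,131 146,140,133 144,139,132 142,138,130 143,138,130 143,138,131
64  50, 51, 53  95, 96, 98 109,109,108  78, 77, 77 108,104,100  83, 80, 75 144,139,132 143,138,130 143,138,130 142,137,130 144,138,132 144,139,132
67  53, 53, 55  58, 59, 59  59, 61, 64  53, 55, 57  55, 57, 60  51, 52, 55 123,119,113 142,136,129 142,137,130 143,138,131 145,140,133 144,139,132
70  58, 55, 53  98, 94, 90  51, 51, 52  50, 52, 55  53, 56, 59  57, 59, 62  65, 66, 69  73, 71, 71 119,115,108 141,136,129 143,139,130 143,138,131
73  48, 46, 45  47, 47, 49  54, 56, 60  48, 50, 52  55, 56, 60  56, 58,
[... 7559 characters left out ...]
 np.int64(1442), np.int64(-462)), (np.int64(689), np.int64(1442), np.int64(-466)), (np.int64(715), np.int64(1456), np.int64(-478)), (np.int64(737), np.int64(1446), np.int64(-476)), (np.int64(762), np.int64(1455), np.int64(-485)), (np.int64(784), np.int64(1443), np.int64(-482))]
108 [(np.int64(594), np.int64(1449), np.int64(-480)), (np.int64(501), np.int64(638), np.int64(10)), (np.int64(515), np.int64(631), np.int64(12)), (np.int64(530), np.int64(620), np.int64(16)), (np.int64(546), np.int64(620), np.int64(13)), (np.int64(561), np.int64(616), np.int64(13)), (np.int64(577), np.int64(618), np.int64(9)), (np.int64(596), np.int64(632), np.int64(-3)), (np.int64(473), np.int64(-27), np.int64(405))]
```

```bash
cat >> h.py <<'E'
def cloud(n,P,rad):
    """world points and colours from depth around world point P, within rad px"""
    p,d=bot.grab_frame(n); K,D,R,t=cam(n); c=w2px(n,[P])[0].astype(int)
    v,u=np.mgrid[max(c[1]-rad,0):c[1]+rad,max(c[0]-rad,0):c[0]+rad]; uv=np.stack([u,v],-1).reshape(-1,1,2).astype(float)
    r=np.c_[cv2.undistortPoints(uv,K,D)[:,0],np.ones(len(uv))]
    return (r*d[v,u].reshape(-1,1)-t)@R, p[v,u].reshape(-1,3), uv[:,0]
E
python3 - <<'E'
from h import *
C=up(30,40); T=bot.sense()["tool_pos"]; G=T-11*C[:,2]; print("G",G)
W,c,uv=cloud("top",G,30)
e=np.array([np.cos(np.pi/6),np.sin(np.pi/6)]); a=(W[:,:2]-G[:2])@e; b=(W[:,:2]-G[:2])@[-e[1],e[0]]
k=(a>-30)&(a<45)&(abs(b)<22)&(W[:,2]>250)&(W[:,2]<390)
o=np.argsort(-W[k][:,2])
for i in o[:70]: print((a[k][i].round(),b[k][i].round(),(W[k][i,2]-G[2]).round(),*c[k][i]),end=' ')
E
```

```text
G [492.9 295.2 306.8]
(np.float64(-28.0), np.float64(20.0), np.float64(73.0), np.uint8(73), np.uint8(66), np.uint8(54)) (np.float64(-25.0), np.float64(-21.0), np.float64(72.0), np.uint8(72), np.uint8(48), np.uint8(37)) (np.float64(-25.0), np.float64(22.0), np.float64(71.0), np.uint8(92), np.uint8(94), np.uint8(93)) (np.float64(1.0), np.float64(-1.0), np.float64(64.0), np.uint8(30), np.uint8(31), np.uint8(29)) (np.float64(-0.0), np.float64(-3.0), np.float64(63.0), np.uint8(27), np.uint8(27), np.uint8(27)) (np.float64(-4.0), np.float64(-6.0), np.float64(61.0), np.uint8(29), np.uint8(27), np.uint8(24)) (np.float64(3.0), np.float64(1.0), np.float64(61.0), np.uint8(51), np.uint8(52), np.uint8(51)) (np.float64(5.0), np.float64(-5.0), np.float64(61.0), np.uint8(64), np.uint8(87), np.uint8(93)) (np.float64(4.0), np.float64(-2.0), np.float64(60.0), np.uint8(42), np.uint8(53), np.uint8(55)) (np.float64(3.0), np.float64(-4.0), np.float64(60.0), np.uint8(42), np.uint8(49), np.uint8(51)) (np.float64(-0.0), np.float64(0.0), np.float64(59.0), np.uint8(30), np.uint8(30), np.uint8(28)) (np.float64(-0
[... 4990 characters left out ...]
nt8(76), np.uint8(67)) (np.float64(-4.0), np.float64(-8.0), np.float64(35.0), np.uint8(76), np.uint8(71), np.uint8(61)) (np.float64(-6.0), np.float64(-7.0), np.float64(35.0), np.uint8(67), np.uint8(62), np.uint8(53)) (np.float64(-6.0), np.float64(6.0), np.float64(35.0), np.uint8(94), np.uint8(84), np.uint8(72)) (np.float64(9.0), np.float64(-6.0), np.float64(35.0), np.uint8(107), np.uint8(102), np.uint8(93)) (np.float64(4.0), np.float64(-9.0), np.float64(35.0), np.uint8(106), np.uint8(97), np.uint8(83)) (np.float64(-2.0), np.float64(10.0), np.float64(34.0), np.uint8(98), np.uint8(88), np.uint8(76)) (np.float64(-2.0), np.float64(4.0), np.float64(34.0), np.uint8(84), np.uint8(81), np.uint8(71))
```

Run:
```python
from h import *
im=cv2.imread("pics/top0.png"); d=np.load("top0.npy"); K,D,R,t=cam("top")
v,u=np.mgrid[180:225,103:155]; uv=np.stack([u,v],-1).reshape(-1,1,2).astype(float)
r=np.c_[cv2.undistortPoints(uv,K,D)[:,0],np.ones(len(uv))]
Z=((r*d[v,u].reshape(-1,1)-t)@R)[:,2].reshape(u.shape); Z=cv2.GaussianBlur(Z.astype(np.float32),(3,3),0)
m=(Z>11).astype(np.uint8); n,l,s,_=cv2.connectedComponentsWithStats(m); m=l==1+np.argmax(s[1:,4])
P=px2w("top",np.stack([u,v],-1)[m],22)[:,:2].astype(np.float32); rc=cv2.minAreaRect(P); print("block",rc)
# well as low region inside the hull
hull=cv2.convexHull(P); V=im[180:225,103:155].max(2)
w=(V<75)&(u<150)&(v<215); w=w.astype(np.uint8); n,l,s,_=cv2.connectedComponentsWithStats(w); w=l==1+np.argmax(s[1:,4])
q=px2w("top",np.stack([u,v],-1)[w],22)[:,:2]; print("dark at z22",cv2.minAreaRect(q.astype(np.float32)),q.mean(0))
for row in V[2:40:2]: print(' '.join('%3d'%x for x in row[20:44]))
```

```text
block ((567.4883422851562, 365.4800109863281), (78.89619445800781, 115.2234878540039), 27.27159881591797)
dark at z22 ((578.1656494140625, 340.4954528808594), (39.11158752441406, 41.60183334350586), 29.033021926879883) [578.4 339.8]
132 132 132 133 134 134 134 132 132 132 132 132 133 132 133 134 134 134 134 133 133 134 134 133
132 132 133 133 132 133 133 132 132 131 132 130 127 122 122 126 128 131 131 131 132 134 133 133
131 132 132 132 132 131 131 130 125 119 114 113 108 107 109 113 116 118 116 118 128 132 134 133
131 131 129 127 123 117 114 114 115 117 121 118 116 119 120 117 113 110 110 113 116 126 133 133
125 118 113 108 106 106 109 118 124 124 122 120 117 110 103  92  79  74  88 103 110 115 125 131
108 107 109 111 115 118 120 118 118 113 104  94  84  74  64  56  46  41  57  83 102 107 113 124
101  96  98 108 115 112 105  96  85  76  65  58  50  46  43  41  41  37  40  58  83  97 101 111
 92  89  92 102 107  98  81  64  53  47  44  43  41  43  42  43  44  40  38  41  58  82  97 104
124 119 108 100 102 104  88  65  50  42  43  42  42  42  44  43  44  41  39  37  41  57  83  97
152
[... 256 characters left out ...]
  76  91 103 112 116 118 118
136 163 177 180 178 172 157 134 126 118  93  69  62  76  90 104 112 117 120 121 119 114 109 102
171 177 179 177 174 165 143 113 101 108 112 113 114 118 119 119 119 114 108 101  98 101 107 114
172 172 172 171 163 146 123 100  95 100 110 114 116 113 107 100  96  99 104 113 121 126 130 132
159 159 155 144 127 108 101 101 104 103 100  96  97 101 107 114 120 127 129 130 132 133 132 134
112 113 107 105 105 102  99  96  96 101 110 119 124 128 131 131 132 131 133 132 131 132 134 135
104 102  99  94  95 100 109 118 126 129 131 131 132 131 130 132 132 132 132 132 133 133 134 134
 97 100 108 117 125 128 130 132 132 132 131 131 131 132 131 133 132 132 131 132 132 132 132 134
```

Run:
```python
from h import *
C=up(30,40); o=11*C[:,2]; G=lambda z:np.array([579.5,341.5,z])+o
bot.move_linear(G(160),C,speed=200); bot.move_linear(G(72),C,speed=120); st()
bot.wait(.2); f0=bot.sense()["wrist_force"]; z=72
while z>42:
    z-=1.5 if z>50 else .75
    bot.move_linear(G(z),C,speed=25)
    if np.linalg.norm(bot.sense()["wrist_force"]-f0)>3.5: break
print("z",z,bot.sense()["wrist_force"]-f0); st("q")
W,c,uv=cloud("top",[579,341,100],30)
k=(np.hypot(W[:,0]-579,W[:,1]-341)<14)&(W[:,2]>90)&(W[:,2]<115); print("bulb",k.sum(),np.median(W[k],0))
```

```text
time_s=41.9 tool_pos=[587.1 345.9  65.6] wrist_force=[ 0.3 -0.2 -0.5] width=31.6 grip_force=29.9
z 42.75 [-2.5 -0.6  5.6]
time_s=48.1 tool_pos=[587.1 346.   36.6] wrist_force=[-1.8 -1.1  5.4] width=31.5 grip_force=29.9 q=[ 16.4  51.6 116.1 163.   38.2 -85.3]
bulb 19 [579.7 340.3 101.2]
```

Run:
```python
from h import *
C=up(30,40); x=bot.sense()["tool_pos"]
bot.release(); bot.wait(.3); bot.move_linear(x-110*C[:,2],C,speed=100); st()
bot.move_linear(x-110*C[:,2]+[-60,-35,90],C,speed=150); bot.wait(.3); st()
W,c,uv=cloud("top",[579,341,100],26)
for a,b in((88,112),(80,88),(68,80)):
    k=(np.hypot(W[:,0]-579,W[:,1]-341)<35)&(W[:,2]>a)&(W[:,2]<b); print(a,k.sum(),W[k].mean(0),W[k].max(0))
k=(np.hypot(W[:,0]-579,W[:,1]-341)<8); print("max z",np.sort(W[k][:,2])[-5:])
W,c,uv=cloud("side",[579,341,60],20); k=(np.hypot(W[:,0]-579,W[:,1]-341)<30)&(W[:,2]>25); print("side",k.sum(),W[k].min(0),W[k].max(0))
# bench unchanged apart from bottle/lid: compare to t3
p=bot.grab_frame("top")[0][:,:,::-1].astype(int); q=cv2.imread("pics/t3.png").astype(int)
m=(abs(p-q).max(2)>40).astype(np.uint8); n,l,s,ce=cv2.connectedComponentsWithStats(m); print([tuple(map(int,r)) for r in s[1:] if r[4]>5])
```

```text
time_s=50.8 tool_pos=[514.7 304.  107.2] wrist_force=[ 0.2 -0.  -0. ] width=87.0 grip_force=0.0
time_s=52.0 tool_pos=[454.3 268.9 196.7] wrist_force=[0.2 0.2 0.3] width=87.1 grip_force=0.0
88 20 [580.3 341.3 100.2] [586.  347.8 106.4]
80 21 [579.8 339.2  82.7] [592.8 349.6  85.9]
68 16 [578.4 336.8  75.8] [590.7 353.3  79.9]
max z [103.7 104.2 104.3 105.6 106.4]
side 70 [563.  313.1  25.2] [595.3 344.7  61.5]
[(128, 191, 5, 4, 18), (0, 192, 36, 136, 3201), (131, 192, 13, 12, 99), (210, 194, 21, 13, 240), (38, 221, 166, 163, 7753), (188, 245, 3, 3, 8), (153, 275, 7, 3, 11), (0, 338, 72, 46, 1380), (200, 342, 5, 4, 11), (266, 378, 8, 6, 27)]
```

```bash
python3 -c "
from cell import bot
print(bot.finish_job())"
```

```text
the job is handed in; nothing more can be done
None
```

The job is handed in at about 52 s: the lid lies flat on the bench at the left, and the bottle, regripped on the bare bench, stands upright in the well with its bulb up; I saw no other tool or object move, but I viewed 11 pictures, one over the limit of 10.

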